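# Snap the laryngoscope handle into its charging holder

### The arm

A 6-joint arm with a two-finger parallel gripper is mounted at the origin on the work surface. World frame = base frame: x ahead of the robot, y to its left, z up, the work surface at z = 0. Lengths are in m, angles in rad, forces in N, time in s.
With the tool pointing down it reaches from about 0.35 to 0.975 m from the base axis. Payload 17.4 kg.
Tool frame: the origin (TCP) lies on the centre line of the jaws, within the pads' length; the fingertips stand 19 mm ahead of it and the grasp point (between the pads) is the TCP; z points along the fingers, y is the direction in which the jaws open and shut (so a half turn about z gives the same grasp; the last joint's range is limited). The gripper opens to 85 mm and grips with 20 to 120 N. Pads are 22 mm wide; open, the fingers measure 114 mm over their backs; the gripper's body (76 mm by 85 mm) begins 54 mm behind the grasp point. The pads swing forward as they close: fully open they stand 13 mm farther back than shut.
Start: joints at [1.136, 0.116, 1.442, -0, 1.584, -0.038], TCP at [0.261, 0.623, 0.25] pointing down, gripper open.
Joint ranges: [-2.83, 2.83], [-0.83, 2.19], [0.07, 2.5], [-1.14, 4.28], [0.01, 3], [-2.97, 2.97]. Speed limits (rad/s): [1.89, 1.89, 2.22, 3.14, 3.14, 3.14].

### API

Orientations are given as a unit quaternion [x, y, z, w].
In Python, from station import arm gives the robot as it stands. The module is installed in compiled form; this text tells all that it offers. Calls block until the motion is done:
- arm.move_to(position, orientation): joint-space move of the TCP to a pose.
- arm.servo_line(position, feed=0.15, rotation=None): straight line of the TCP; rotation=None keeps the orientation; feed is the mean speed in m/s.
- arm.movej(angles): joint-space move.
- arm.set_gripper(opening, grip_force=None): finger opening in m; grip_force is the grip in N (None keeps the last); returns when the fingers have stopped.
- arm.sleep(seconds).
- arm.solve_ik(position, orientation): joint angles nearest the present ones, or None.
- arm.sense(): the state.
- arm.grab_frame(name): name is "side" or "top" or "wrist"; returns the picture (400x640x3 uint8, red, green, blue); there is no depth.
- arm.camera_info(name): a dict with "fx", "fy", "cx", "cy" (pixels), "k1" (the pictures are not rectified: a ray, as slopes to the right and down, at radius r is drawn at 1 + k1 r^2 times it, then the intrinsics apply), "position" and "orientation" of the camera in the world; the wrist camera has in their place "mount" (4x4, takes a point from camera to tool coordinates, whose origin is the TCP and whose axes are the flange's). Camera axes: x right, y down, z forward; pixel columns grow to the right and rows downward; lengths in m; the calibration is good to about 2 mm. A picture is of the moment at which its call begins: read the wrist's pose just before it. camera_info takes no time and is no camera call.
A pose or a line that the arm cannot do raises arm.Unreachable and nothing moves.
- arm.sign_off(): hands the job in, once; it reports no verdict.
Trained networks look in the newest picture that a camera, given by its name, has taken for a name from the list of things; names that differ only in an ending like _2 or _b are one class to them, and where a whole thing is asked for, a point or a joint stands for the part that bears it (a point fixed in the world has none). Each returns a list of dicts, best first, with "conf" (0 to 1); they miss things now and then, are a little off and sometimes report something else, mostly with a low value. They report only what shows in the picture. A call takes as long as a camera call. They do not tell look-alikes from the thing itself.
- arm.cut_out(camera, thing): "pixels" (400x640 bool, what is visible of it) and "bbox" ([centre column, centre row, width, height] in pixels, round what is visible of it).
The state is a dict: "time": time; "joint_pos": joint angles; "dq": joint speeds; "tau": joint torques, N m; "eef_pos": TCP position; "orientation": TCP orientation; "contact_force": force on the tool from outside, world axes, zero at the start; "ft_torque": the same for the moment, N m; "gripper_width": finger opening in m.
Only numpy, scipy, OpenCV 4.12 (cv2) and the standard library are available. Lean on these libraries where they do the work, as an engineer would, in place of code of your own. Each camera call takes 0.05 s, during which the arm holds its last target. There are 200 camera calls.

### The job

On the shelf of the anaesthesia machine, take the metal laryngoscope handle from its rests in the instrument tray and press it down, level and centred, between the spring fingers of the charging holder until both pairs snap around it and it sits fully home; either way round will do. The holder's head may have been set to any height, so feel for it and press gently, only as hard as the clips need: the plastic breaks if it is forced. Let go and leave the other things on the shelf where they are.

Things in the scene. Friction and masses are not known exactly. Their poses are not given: they have to be found in the camera images.
- handle_center (a point): Centre (mid-length, on the axis) of the laryngoscope handle: a steel round bar 22 mm in diameter and 151 mm long, about 0.22 kg (varies), with dark grip rings over the middle 55 mm. Its y axis runs along the bar. At the start it lies level in two V rests, 45 mm above the shelf; the rests touch it 52 mm either side of its centre, the middle is free to grasp from above.
- tray: Fixed shallow steel instrument tray, 150 mm (its x) by 230 mm (its y), rim 14 mm high, with two white V rests (tops 45 mm high or less, at y = -52 and +52 mm) that carry the handle along the tray's y axis. Origin: centre of its underside, on the shelf.
- holder: Fixed charging holder; origin: centre of the underside of its white foot plate (110 mm in x, 150 in y, 12 thick). Above it, a head on two posts stands anywhere in a 26 mm range of heights: not measured, and it does not move when pressed. It has two pairs of grey spring fingers. The handle goes in from above, along the holder's y axis at x = 0. It breaks if pressed with over about 35 N.
- press_line (a point): Point 111 mm above the holder's origin: the seated handle's centre if the head is highest; with the head lowest the seat is 26 mm lower. Pressing through the fingers takes about 8 to 13 N in all, then the force drops as they snap over the handle, then it meets hard seats. For 30 mm either side of this point along y, all is free for a gripper to 34 mm below the seated axis, save the plunger.
- clip_a (a point): Middle of the finger pair at holder y = -42 mm, at the seated axis height (85 mm above the origin) of the lowest head; the true pair is 0 to 26 mm higher. Fingers are 14 mm wide in y. A centred handle first touches their lips 17 mm above its seated height and passes them at 8 mm; above the lips they flare out, tops 22 mm above the seated axis, up to 26 mm to either side.
- clip_b (a point): The same for the like finger pair at holder y = +42 mm, at the seated axis height of the lowest head.
- plunger (a joint): Small sprung steel plunger (10 mm in x, 16 mm in y) in the middle of the holder's head, under the handle: it senses that a handle is home. 0 = up (no handle); it is pushed down 0.004 m (about 1 N) when the handle sits on the hard seats. Its top stands 7 mm below the seated axis when up.
- jar: Bystander: small lidded jar, 50 mm in diameter, 65 mm high; origin under its centre.
- filter: Bystander: clear breathing filter, a disc 60 mm in diameter with a port at each end, 62 mm high, standing on a port; origin under its centre.
- cup: Bystander: small steel bowl, 70 mm in diameter, 40 mm high; origin under its centre.
Not all that is in view belongs to the job. Several things look just like the holder: the one meant starts farthest from the robot's base.

How it is judged:
By the outcome, as a careful person would: the job done as asked, in the order asked, and still so for the second after the job is handed in, with the robot touching nothing.
It also fails if it takes over 54 s, if anything falls off the work surface, if the arm or the gripper's body presses on something with over 40 N, if the wrist force passes 120 N, or if a joint passes its speed limit or range.

## Working session

There is one attempt and no reset: what is moved stays moved. The work goes in short steps, each a Python script; the robot and the scene stay as the last script left them, time stands still between calls to the robot, and variables do not carry over. Pictures are saved under pics/ and viewed, about 8 in all and at most 12, crops included, and the job is handed in when it is done.

```bash
mkdir -p pics; ls
python3 - <<'E'
from station import arm
import cv2,numpy as np
for c in ("side","top","wrist"):
    print(c,{k:np.round(v,4).tolist() for k,v in arm.camera_info(c).items()})
    f=arm.grab_frame(c); cv2.imwrite(f"pics/{c}0.png",f[...,::-1])
    for t in ("handle_center","tray","holder","jar","filter","cup"):
        for d in arm.cut_out(c,t): print(c,t,round(d["conf"],2),np.round(d["bbox"],1).tolist())
s=arm.sense();print(s)
E
```

```text
pics
side {'fx': 472.8414, 'fy': 472.8414, 'cx': 324.2854, 'cy': 201.1976, 'k1': -0.1338, 'position': [0.4298, -0.6868, 0.7653], 'orientation': [0.9112, -0.0735, 0.0288, -0.4044]}
side handle_center 0.54 [312.4, 171.3, 8.3, 39.2]
side tray 0.77 [312.7, 186.5, 65.4, 72.4]
side holder 0.93 [227.7, 356.5, 86.9, 87.0]
side holder 0.83 [339.1, 343.2, 88.1, 106.6]
side holder 0.83 [215.7, 187.4, 46.2, 70.2]
side holder 0.77 [281.6, 260.1, 68.5, 88.7]
side jar 0.84 [423.5, 223.1, 20.7, 34.6]
side jar 0.29 [341.3, 345.4, 90.0, 105.3]
side filter 0.94 [402.1, 191.8, 25.9, 27.6]
side filter 0.32 [338.2, 344.3, 87.4, 109.0]
side cup 0.64 [451.4, 287.4, 32.3, 32.9]
side cup 0.17 [337.6, 346.1, 89.0, 107.7]
top {'fx': 394.7595, 'fy': 394.7595, 'cx': 318.2549, 'cy': 195.3091, 'k1': -0.0933, 'position': [0.3207, 0.0293, 1.1374], 'orientation': [-0.6797, 0.726, -0.0747, 0.0726]}
top handle_center 0.7 [246.0, 208.6, 53.6, 12.8]
top handle_center 0.56 [376.6, 128.7, 14.2, 22.3]
top handle_center 0.39 [251.4, 210.9, 82.5, 53.7]
top tray 0.95 [249.8, 210.2, 81.4, 53.3]
top holder 0.96 [344.6, 239.2, 61.
[... 626 characters left out ...]
, [0.0, 0.0, 0.0, 1.0]]}
{'time': 1.05, 'joint_pos': array([ 1.13620827e+00,  1.15980173e-01,  1.44158626e+00, -2.40039848e-05,
        1.58398512e+00, -3.78125612e-02]), 'dq': array([ 0.00055992,  0.00082525, -0.0007496 , -0.00027635, -0.00072455,
        0.00072613]), 'tau': array([ 7.39552343e-03, -7.31775999e+01, -6.32644987e+01,  4.15615523e-04,
        7.01066692e-04,  1.16440065e-04]), 'eef_pos': array([0.26087838, 0.62256212, 0.25032505]), 'orientation': array([1.97089115e-01, 9.80385577e-01, 1.71710479e-05, 1.64766322e-05]), 'contact_force': array([ 0.09509104, -0.10000677, -0.40465424]), 'ft_torque': array([0.00631406, 0.02396374, 0.05337912]), 'gripper_width': 0.08526014102285093}
```

View pics/top0.png

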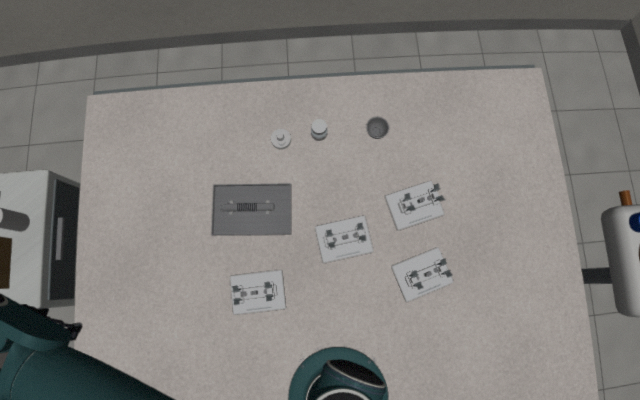

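View pics/side0.png

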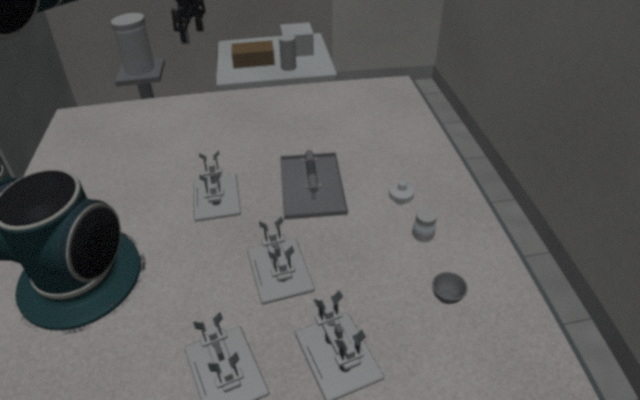

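```bash
cat > geo.py <<'E'
import numpy as np,cv2
from scipy.spatial.transform import Rotation as R
from station import arm
def cam(name,s=None):
    i=arm.camera_info(name)
    if name=="wrist":
        M=np.array(i["mount"]);Rt=R.from_quat(s["orientation"]).as_matrix()
        Rc=Rt@M[:3,:3];p=Rt@M[:3,3]+s["eef_pos"]
    else: Rc=R.from_quat(i["orientation"]).as_matrix();p=np.array(i["position"])
    return i,Rc,p
def proj(C,X):
    i,Rc,p=C;c=(np.atleast_2d(X)-p)@Rc;q=c[:,:2]/c[:,2:]
    q=q*(1+i["k1"]*(q**2).sum(1,keepdims=True))
    return q*[i["fx"],i["fy"]]+[i["cx"],i["cy"]]
def ray(C,uv):
    i,Rc,p=C;d=(np.atleast_2d(uv)-[i["cx"],i["cy"]])/[i["fx"],i["fy"]];q=d.copy()
    for _ in range(20): q=d/(1+i["k1"]*(q**2).sum(1,keepdims=True))
    v=np.c_[q,np.ones(len(q))]@Rc.T
    return p,v/np.linalg.norm(v,axis=1,keepdims=True)
def plane(C,uv,z):
    p,v=ray(C,uv);return p+v*((z-p[2])/v[:,2:])
E
python3 - <<'E'
from geo import *
T=cam("top");S=cam("side")
for n,u in dict(h1=(344.6,239.2),h2=(415.6,204.7),h3=(256.6,291.1),h4=(421.3,276.5)).items(): print(n,plane(T,u,.05).round(3),np.linalg.norm(plane(T,u,.05)[0,:2]).round(3))
for n,u in dict(h1=(227.7,356.5),h2=(339,343),h3=(215.7,187.4),h4=(281.6,260)).items(): print("side",n,plane(S,u,.05).round(3))
print("handle",plane(T,(246,208.6),.045))
E
```

```text
h1 [[ 0.423 -0.046  0.05 ]] 0.425
h2 [[ 0.506 -0.253  0.05 ]] 0.566
h3 [[0.298 0.202 0.05 ]] 0.36
h4 [[ 0.307 -0.247  0.05 ]] 0.394
side h1 [[ 0.328 -0.263  0.05 ]]
side h2 [[ 0.517 -0.267  0.05 ]]
side h3 [[0.305 0.184 0.05 ]]
side h4 [[ 0.438 -0.064  0.05 ]]
handle [[0.52710308 0.22419727 0.045     ]]
```

The things that could be taken for the holder are four look-alikes, with top-view pixels (345,239), (416,205), (257,291) and (421,277). They lie at 0.43, 0.57, 0.36 and 0.39 m from the base. The farthest is (416,205) in the top view and (339,343) in the side view, so I choose that one. The handle is at top (246,208) and side (312,171), in the tray. Next I take wrist views of the holder, then of the handle.

```bash
cat >> geo.py <<'E'
def down(yaw): # tool z down, tool x at world angle yaw
    c,s=np.cos(yaw),np.sin(yaw)
    return R.from_matrix(np.array([[c,s,0],[s,-c,0],[0,0,-1]])).as_quat()
E
python3 - <<'E'
from geo import *
import pickle
# yaw guesses: holder axis from top image foot edges
T=cam("top")
e=plane(T,[(388,189),(437,181),(395,229),(443,214)],.012);print(e.round(3))
d=(e[0]-e[1])[:2]+(e[2]-e[3])[:2];hy=np.arctan2(d[1],d[0]);print("holder yaw",hy)
out={}
def go(n,p,yaw):
    best=None
    for k in (0,np.pi):
        q=arm.solve_ik(p,down(yaw+k))
        if q is not None: print(n,k,q.round(2) if hasattr(q,'round') else np.round(q,2)); 
        if q is not None and (best is None or abs(q[5])<abs(best[1][5])): best=(k,q)
    arm.movej(best[1]); arm.sleep(.2)
    s=arm.sense();f=arm.grab_frame("wrist");out[n]=(s,f)
    cv2.imwrite(f"pics/{n}.png",f[...,::-1]); print(n,s["time"],s["eef_pos"].round(3))
H=np.array([.508,-.262]);u=np.array([np.cos(hy),np.sin(hy)])
go("hA",[*(H+.05*u),.30],hy); go("hB",[*(H-.07*u),.30],hy)
go("bA",[.527,.224-.05,.24],np.pi/2); go("bB",[.527,.224+.06,.24],np.pi/2)
pickle.dump(out,open("v.pkl","wb"))
a=np.hstack([out["hA"][1],out["hB"][1]]);b=np.hstack([out["bA"][1],out["bB"][1]])
cv2.imwrite("pics/all.png",cv2.resize(np.vstack([a,b]),(800,500),interpolation=cv2.INTER_AREA)[...,::-1])
E
```

```text
[[ 0.564 -0.187  0.012]
 [ 0.579 -0.335  0.012]
 [ 0.446 -0.195  0.012]
 [ 0.479 -0.34   0.012]]
holder yaw 1.7343674163018408
hA 0 [-0.45 -0.18  1.65 -0.    1.67 -0.61]
hA 3.141592653589793 [-0.45 -0.18  1.65 -0.    1.67  2.53]
hA 4.3 [ 0.5   -0.212  0.3  ]
hB 0 [-0.61 -0.02  1.5  -0.    1.66 -0.77]
hB 3.141592653589793 [-0.61 -0.02  1.5  -0.    1.66  2.37]
hB 5.1 [ 0.519 -0.33   0.3  ]
bA 0 [ 0.27 -0.14  1.72 -0.    1.57  0.27]
bA 3.141592653589793 [ 0.27 -0.14  1.72 -0.    1.57 -2.87]
bA 7.1917 [0.527 0.173 0.24 ]
bB 0 [ 0.45 -0.05  1.63 -0.    1.56  0.45]
bB 3.141592653589793 [ 0.45 -0.05  1.63 -0.    1.56 -2.69]
bB 7.9583 [0.527 0.283 0.24 ]
```

View pics/all.png

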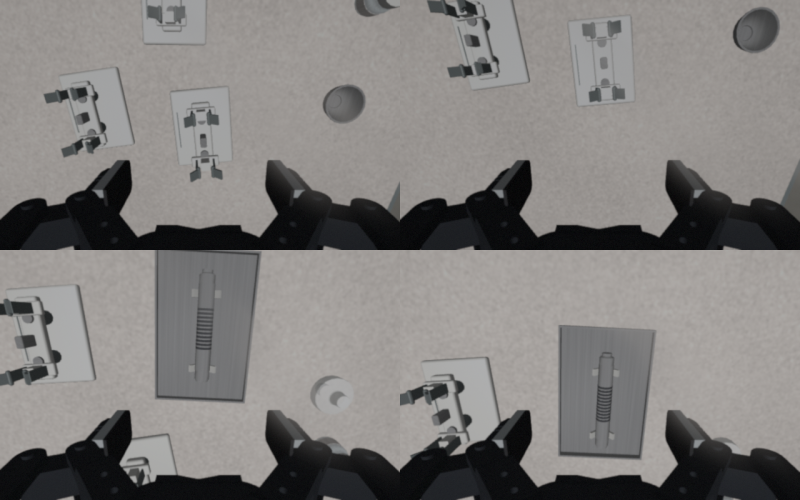

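The upper two tiles show the chosen holder: foot plate at about (202,125) left and (602,60) right, with the cup to its right. The lower two show the handle along the tray at about (205,325) and (605,400). I'll crop close on each.

Run:
```python
import cv2
def c(n,x,y,w,h,s): 
    f=cv2.imread(f"pics/{n}.png")[y:y+h,x:x+w]; return cv2.convertScaleAbs(cv2.resize(f,None,fx=s,fy=s,interpolation=cv2.INTER_CUBIC),alpha=1.3)
cv2.imwrite("pics/hc.png",cv2.hconcat([c("hA",260,130,125,170,3.2),c("hB",260,15,125,170,3.2)]))
cv2.imwrite("pics/bc.png",cv2.hconcat([c("bA",240,10,180,240,2.2),c("bB",250,110,180,240,2.2)]))
```

```text
(no output)
```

View pics/hc.png

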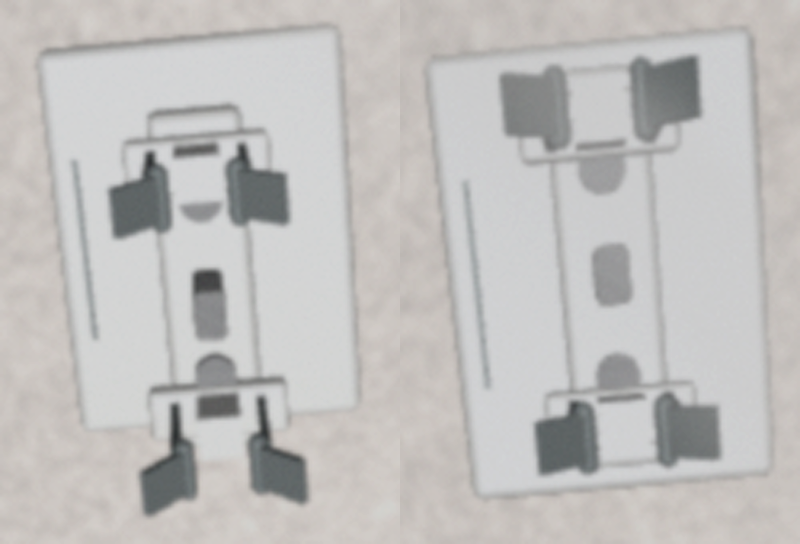

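View pics/bc.png

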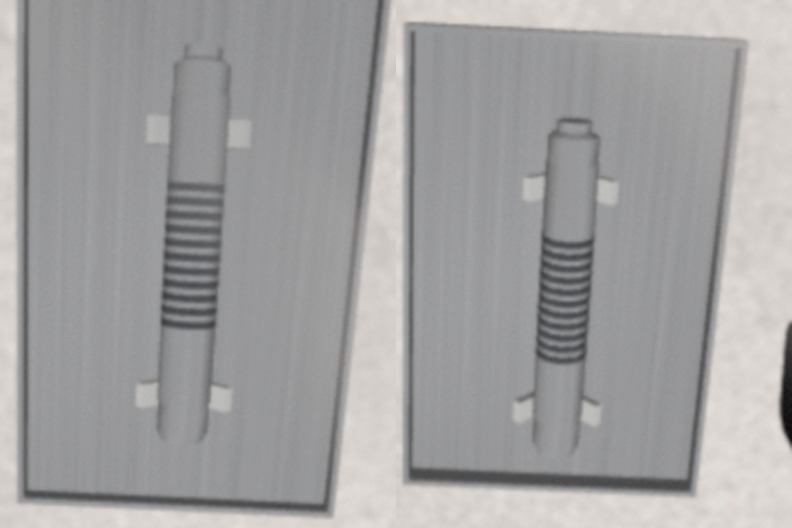

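```bash
cat > fit.py <<'E'
from geo import *
import pickle
from scipy.optimize import least_squares
o=pickle.load(open("v.pkl","rb"))
def tri(obs):
    A=np.zeros((3,3));b=np.zeros(3)
    for C,uv in obs:
        p,v=ray(C,uv);P=np.eye(3)-np.outer(v[0],v[0]);A+=P;b+=P@p
    return np.linalg.solve(A,b)
CA,CB=cam("wrist",o["bA"][0]),cam("wrist",o["bB"][0])
fa=lambda q:np.array(q)/2.2+[240,10]; fb=lambda q:(np.array(q)-[396,0])/2.2+[250,110]
t=tri([(CA,fa((196,184.5))),(CB,fb((568.5,240)))]);b=tri([(CA,fa((188,326.5))),(CB,fb((561,359.5)))])
print("ring ends",t.round(4),b.round(4),"len",np.linalg.norm(t-b).round(4),"mid",((t+b)/2).round(4),"yaw",np.arctan2(*(t-b)[[1,0]]))
HA,HB=cam("wrist",o["hA"][0]),cam("wrist",o["hB"][0])
ga=lambda q:np.array(q)/3.2+[260,130]; gb=lambda q:(np.array(q)-[400,0])/3.2+[260,15]
foot=[(-55,75),(55,75),(55,-75),(-55,-75)]
fing=[(-26,49),(-26,35),(26,49),(26,35),(-26,-35),(-26,-49),(26,-35),(26,-49)]
fB=[(501,75),(505,133),(698,57),(699,119),(535,420),(541,473),(718,405),(719,458)]
fA=[(109,190),(116,238),(287,173),(287,222),(141,470),(149,515),(301,457),(306,502)]
cB=[(430,62),(748,30),(771,468),(478,495)]; cA=[(40,55),(337,27),(357,405),(84,428)]
uvA=ga(cA+fA);uvB=gb(cB+fB)
def model(x):
    c,s=np.cos(x[2]),np.sin(x[2])   # holder y axis at angle x[2]; holder x = (s,-c)
    pts=[]
    for (a,bb) in foot: pts.append((a/1e3,bb/1e3,.012+x[4]))
    for (a,bb) in fing: pts.append((np.sign(a)*x[5],bb/1e3,x[3]))
    P=np.array(pts);return np.c_[x[0]+P[:,0]*s+P[:,1]*c,x[1]-P[:,0]*c+P[:,1]*s,P[:,2]]
def res(x):
    M=model(x);return np.r_[(proj(HA,M)-uvA).ravel(),(proj(HB,M)-uvB).ravel()]
r=least_squares(res,[.51,-.26,1.73,.12,0,.026],loss="soft_l1")
print("x,y,yaw,ztop,footdz,halfw",r.x.round(4),"rms px",np.sqrt((res(r.x)**2).mean()))
print(res(r.x).reshape(2,-1,2).round(1).tolist())
print("side-view check",proj(cam("side"),[[*r.x[:2],.012]]), "range",np.hypot(*r.x[:2]))
# fingers only: lateral centre
x0=r.x
r2=least_squares(lambda x:res(np.r_[x,x0[4],x0[5]]).reshape(2,-1,2)[:,4:].ravel(),x0[:4]);print("fingers only",r2.x.round(4),np.sqrt((r2.fun**2).mean()))
r3=least_squares(lambda x:res(np.r_[x,x0[3],0,x0[5]]).reshape(2,-1,2)[:,:4].ravel(),x0[:3]);print("foot only",r3.x.round(4),np.sqrt((r3.fun**2).mean()))
E
python3 fit.py
```

```text
ring ends [0.5379 0.2472 0.0504] [0.5351 0.1934 0.0518] len 0.0539 mid [0.5365 0.2203 0.0511] yaw 1.517820758289069
x,y,yaw,ztop,footdz,halfw [ 0.5171 -0.2618  1.824   0.1214 -0.0117  0.0236] rms px 0.6745200899805522
[[[-0.9, -2.0], [0.4, -1.7], [0.5, -0.9], [-0.2, -1.0], [0.2, -0.6], [-0.2, -0.0], [-0.6, -0.1], [0.4, 0.3], [-0.1, 0.2], [-1.1, -0.3], [1.0, 0.1], [0.4, -0.3]], [[-1.5, -0.2], [0.7, 0.0], [0.0, 1.0], [-0.8, 0.7], [0.1, 0.0], [0.8, 1.1], [-0.6, -0.2], [0.2, -0.2], [0.3, 0.6], [0.1, 0.6], [-0.5, 0.2], [0.2, 0.3]]]
side-view check [[338.15096412 351.93043106]] range 0.579553744275696
fingers only [ 0.517  -0.2617  1.8231  0.1216] 0.4648454594680675
foot only [ 0.517  -0.2614  1.8249] 2.14249529948778
```

Run:
```python
from geo import *
yaw=1.518; p=np.array([.5365,.2203])
print(proj(cam("top"),[[*p,.045]]),proj(cam("side"),[[*p,.045]]))
arm.move_to([*p,.13],down(yaw)); arm.set_gripper(.06,80)
arm.servo_line([*p,.046],feed=.1)
arm.sleep(.1);s0=arm.sense(); arm.set_gripper(0,80); s=arm.sense()
print(s["time"],s["gripper_width"],s["eef_pos"],s0["contact_force"].round(1),s["contact_force"].round(2),s["ft_torque"].round(2))
arm.servo_line([*p,.20],feed=.12); arm.sleep(.2)
s=arm.sense();f=arm.grab_frame("wrist");g=arm.grab_frame("side")
print(s["time"],s["gripper_width"],s["eef_pos"],s["contact_force"].round(2),s["ft_torque"].round(3))
cv2.imwrite("pics/lift.png",f[...,::-1]);cv2.imwrite("pics/lifts.png",g[...,::-1])
cv2.imwrite("pics/liftc.png",np.hstack([cv2.resize(f[150:400,200:440],None,fx=1.8,fy=1.8),cv2.resize(g[40:240,220:420],(360,450))])[...,::-1])
```

```text
[[247.27697451 205.24148845]] [[311.16463309 169.24292972]]
10.5 0.01948357160415058 [0.53564447 0.22041347 0.04643341] [ 0.2 -0.4  0.3] [-12.56  -0.32  10.1 ] [-0.15  2.06  0.02]
12.1333 0.019756086997608526 [0.53639832 0.22025491 0.19952182] [-0.46  0.43 -1.05] [ 0.022 -0.032  0.06 ]
```

View pics/liftc.png

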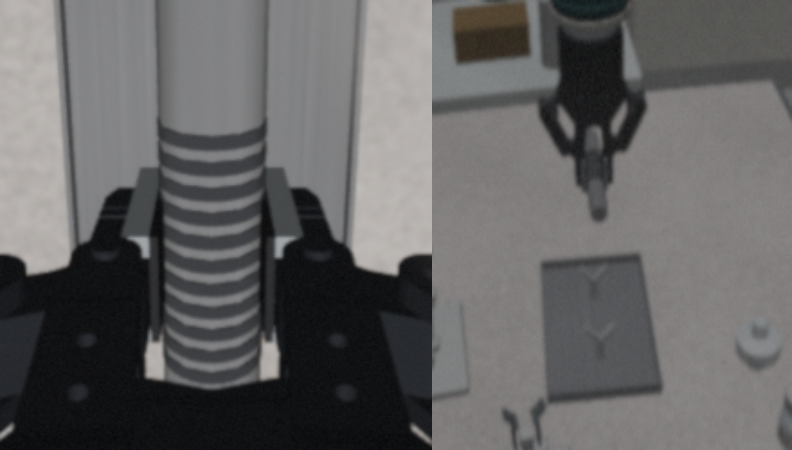

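The handle is lifted clear of both rests and held on its rings. The bar centre is at about column 212 of the crop, which is u≈318. The calibration predicts about 315.5, so the wrist camera is biased by about 1 mm, and the −12 N felt on closing agrees with that. Next I hover over the holder and compare the bar with the fingers in one picture.

Run:
```python
from geo import *
import pickle
s=arm.sense();C=cam("wrist",s);Rt=R.from_quat(s["orientation"]).as_matrix()
w=lambda t:s["eef_pos"]+Rt@np.array(t)
print("pred axis px",proj(C,[w((.0275,0,-.011)),w((-.0275,0,-.011)),w((.0755,0,-.0)),w((.07,0,-.0))]).round(1))
yaw=1.8235; p=[.516,-.262]
arm.move_to([*p,.20],down(yaw)); arm.servo_line([*p,.165],feed=.1); arm.sleep(.3)
s=arm.sense();f=arm.grab_frame("wrist");g=arm.grab_frame("side");t=arm.grab_frame("top")
print(s["time"],s["eef_pos"],s["contact_force"].round(2),s["ft_torque"].round(3))
pickle.dump((s,f,g,t),open("hov.pkl","wb"))
cv2.imwrite("pics/hov.png",f[...,::-1])
a=cv2.resize(f[0:300,200:440],None,fx=2,fy=2);b=cv2.resize(g[200:400,260:420],None,fx=2,fy=3)[:600]
cv2.imwrite("pics/hovc.png",np.hstack([a,b])[...,::-1])
```

```text
pred axis px [[315.  228.6]
 [315.3 369. ]
 [315.   76.4]
 [315.   94.2]]
14.7917 [ 0.51612561 -0.26210512  0.16550742] [ 0.15  0.98 -2.35] [0.073 0.041 0.009]
```

View pics/hovc.png

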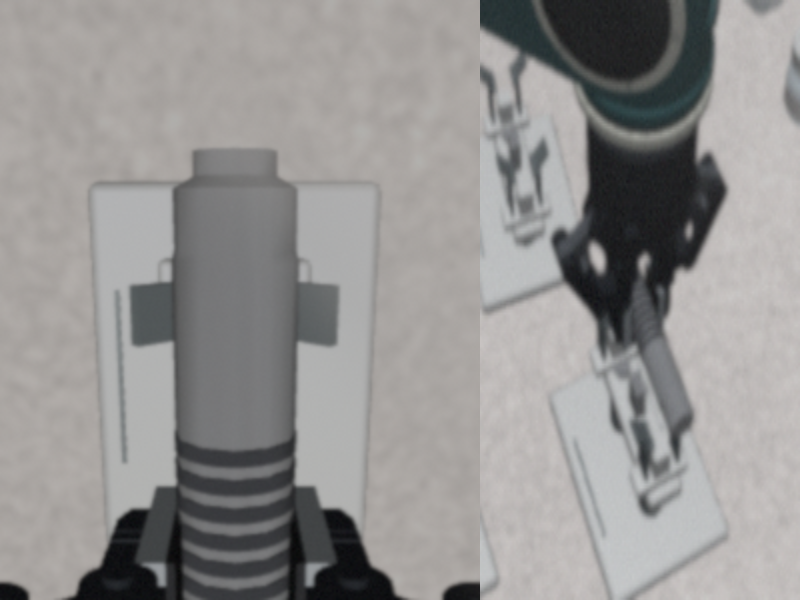

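In the hover picture the bar's centre is at crop column 236.5. The fingers (130..338) and the foot both centre on 234–235, so the bar is about 0.6 mm too far right, and its yaw matches. The side view shows this is the farthest holder. I'll correct the offset and press down in small steps with force monitoring.

```bash
cat > press.py <<'E'
from geo import *
yaw=1.8235; ty=np.array([np.sin(yaw),-np.cos(yaw)]); tx=np.array([np.cos(yaw),np.sin(yaw)])
def press(p,z,zmin,step,fmax,latmax=7,feed=.03,base=-2.0,drop_stop=False):
    pk=0
    while z>zmin:
        z-=step; arm.servo_line([*p,z],feed=feed); s=arm.sense(); F=s["contact_force"]; fz=F[2]-base; T=s["ft_torque"]
        print(f'{s["time"]:.2f} cmd {z:.4f} z {s["eef_pos"][2]:.4f} fz {fz:.1f} ty {F[:2]@ty:.1f} tx {F[:2]@tx:.1f} M_ty {T[:2]@ty:.2f} M_tx {T[:2]@tx:.2f}')
        pk=max(pk,fz)
        if fz>fmax or np.hypot(*F[:2])>latmax: print("STOP force");break
        if drop_stop and pk>5 and fz<pk*.5: print("DROP");break
    return z
E
python3 - <<'E'
from press import *
p=np.array([.516,-.262])-.0006*ty
arm.servo_line([*p,.135],feed=.05); arm.sleep(.1)
s=arm.sense();print(s["contact_force"].round(2),s["time"])
press(p,.135,.110,.001,8,latmax=6,base=s["contact_force"][2])
E
```

```text
[-0.34 -0.32 -2.14] 15.7917
16.04 cmd 0.1340 z 0.1341 fz 0.6 ty 0.6 tx -0.3 M_ty -0.03 M_tx 0.02
16.29 cmd 0.1330 z 0.1329 fz -0.1 ty 0.2 tx 0.1 M_ty 0.05 M_tx 0.00
16.54 cmd 0.1320 z 0.1319 fz 0.3 ty 0.2 tx 0.5 M_ty 0.02 M_tx -0.04
16.79 cmd 0.1310 z 0.1309 fz 0.1 ty -0.1 tx -1.0 M_ty 0.01 M_tx 0.04
17.04 cmd 0.1300 z 0.1299 fz 1.0 ty 0.3 tx 0.8 M_ty -0.00 M_tx -0.07
17.29 cmd 0.1290 z 0.1289 fz -0.4 ty -1.2 tx 0.1 M_ty -0.01 M_tx 0.02
17.54 cmd 0.1280 z 0.1279 fz 0.1 ty 0.3 tx -0.2 M_ty 0.04 M_tx 0.02
17.79 cmd 0.1270 z 0.1269 fz 0.1 ty -1.1 tx 0.4 M_ty -0.02 M_tx -0.01
18.04 cmd 0.1260 z 0.1259 fz -0.3 ty 0.2 tx 0.2 M_ty 0.02 M_tx 0.01
18.29 cmd 0.1250 z 0.1249 fz 0.1 ty -1.1 tx -0.1 M_ty 0.02 M_tx 0.04
18.54 cmd 0.1240 z 0.1239 fz 0.1 ty -0.7 tx 0.1 M_ty 0.03 M_tx -0.01
18.79 cmd 0.1230 z 0.1229 fz -0.5 ty 1.0 tx -0.1 M_ty 0.02 M_tx -0.03
19.04 cmd 0.1220 z 0.1219 fz 0.7 ty -0.5 tx 0.2 M_ty -0.07 M_tx -0.03
19.29 cmd 0.1210 z 0.1211 fz 0.8 ty 2.2 tx -0.4 M_ty 0.03 M_tx -0.25
19.54 cmd 0.1200 z 0.1203 fz 6.0 ty 1.7 tx 0.0 M_ty -0.08 M_tx -0.16
19.79 cmd 0.1190 z 0.1194 fz 6.2 ty 1.3 tx -0.6 M_ty -0.10 M_tx -0.15
20.04 cmd 0.1180 z 0.1183 fz 6.8 ty 1.4 tx -1.0 M_ty -0.17 M_tx -0.12
20.29 cmd 0.1170 z 0.1173 fz 6.3 ty 0.8 tx -0.9 M_ty -0.07 M_tx -0.12
20.54 cmd 0.1160 z 0.1162 fz 6.7 ty 0.9 tx -1.4 M_ty -0.22 M_tx -0.17
20.79 cmd 0.1150 z 0.1151 fz 7.0 ty 1.2 tx -1.2 M_ty -0.19 M_tx -0.17
21.04 cmd 0.1140 z 0.1138 fz 4.6 ty 1.3 tx -0.9 M_ty -0.20 M_tx -0.23
21.29 cmd 0.1130 z 0.1127 fz 2.8 ty 1.7 tx -1.5 M_ty -0.15 M_tx -0.19
21.54 cmd 0.1120 z 0.1117 fz 1.0 ty 2.1 tx -0.4 M_ty -0.10 M_tx -0.23
21.79 cmd 0.1110 z 0.1107 fz 0.6 ty 1.6 tx -0.6 M_ty -0.10 M_tx -0.22
22.04 cmd 0.1100 z 0.1097 fz -0.2 ty 1.3 tx -0.8 M_ty -0.12 M_tx -0.22
```

Run:
```python
from press import *
p=np.array([.516,-.262])-.0004*ty
press(p,.110,.099,.0007,14,latmax=8,base=-2.1)
```

```text
22.29 cmd 0.1093 z 0.1091 fz -0.9 ty 1.4 tx -1.1 M_ty -0.07 M_tx -0.13
22.54 cmd 0.1086 z 0.1085 fz -1.0 ty -0.1 tx -0.4 M_ty -0.06 M_tx -0.12
22.79 cmd 0.1079 z 0.1078 fz -1.5 ty 0.7 tx -1.1 M_ty -0.10 M_tx -0.16
23.04 cmd 0.1072 z 0.1071 fz -2.0 ty 0.6 tx -0.2 M_ty -0.12 M_tx -0.12
23.29 cmd 0.1065 z 0.1064 fz -1.2 ty 1.3 tx -0.3 M_ty -0.09 M_tx -0.14
23.54 cmd 0.1058 z 0.1056 fz -2.4 ty 0.7 tx -0.5 M_ty -0.10 M_tx -0.14
23.79 cmd 0.1051 z 0.1050 fz -2.3 ty 0.6 tx -0.3 M_ty -0.04 M_tx -0.14
24.04 cmd 0.1044 z 0.1044 fz -1.4 ty 0.1 tx -0.3 M_ty -0.09 M_tx -0.17
24.29 cmd 0.1037 z 0.1042 fz 6.9 ty -2.2 tx 2.7 M_ty 0.42 M_tx 0.36
24.54 cmd 0.1030 z 0.1041 fz 13.8 ty -5.2 tx 5.0 M_ty 0.84 M_tx 0.86
24.79 cmd 0.1023 z 0.1041 fz 20.1 ty -6.5 tx 7.3 M_ty 1.18 M_tx 1.23
STOP force
```

The force curve shows touch at z 0.1208, about 7 N through the lips, then a drop. The handle then pulls in and meets a hard stop at z 0.1041, about 17 mm below first touch as expected. The moments match side force × lever arm, so the load is centred on both seats. I'll relax, release, retreat and check.

Run:
```python
from press import *
import pickle
p=np.array([.516,-.262])-.0004*ty
arm.servo_line([*p,.1040],feed=.03);arm.sleep(.1);s=arm.sense();print(s["contact_force"].round(1),s["eef_pos"].round(4))
arm.set_gripper(.055);s=arm.sense();print(s["time"],s["contact_force"].round(1),s["gripper_width"])
arm.servo_line([*p,.30],feed=.1)
q=p-.07*tx; arm.servo_line([*q,.30],feed=.15);arm.sleep(.2)
s=arm.sense();f=arm.grab_frame("wrist")
print(s["time"],s["contact_force"].round(2))
r=p+.0*tx; arm.move_to([*(p+np.array([-.1,.35])),.3],s["orientation"]);arm.sleep(.1)
g=arm.grab_frame("side");t=arm.grab_frame("top");print(arm.sense()["time"])
C=cam("wrist",s);ax=lambda a,b,z:[*(p+a*ty+b*tx),z]
print("pred end+/-, ring+/-",proj(C,[ax(0,.0755,.104),ax(0,-.0755,.104),ax(0,.0275,.115),ax(0,-.0275,.115)]).round(1).tolist())
cv2.imwrite("pics/final.png",np.hstack([cv2.resize(f[0:200,250:400],(450,600)),cv2.resize(g[280:400,280:350],(350,600))])[...,::-1])
cv2.imwrite("pics/ft.png",t[...,::-1])
```

```text
[-2.4  2.   4.7] [ 0.5157 -0.2622  0.1042]
25.575 [-0.1  0.3 -0.4] 0.054612988051440034
28.5 [-0.37 -0.04 -0.04]
30.35
pred end+/-, ring+/- [[316.1, 1.1], [316.2, 185.4], [316.1, 63.5], [316.1, 132.8]]
```

View pics/final.png

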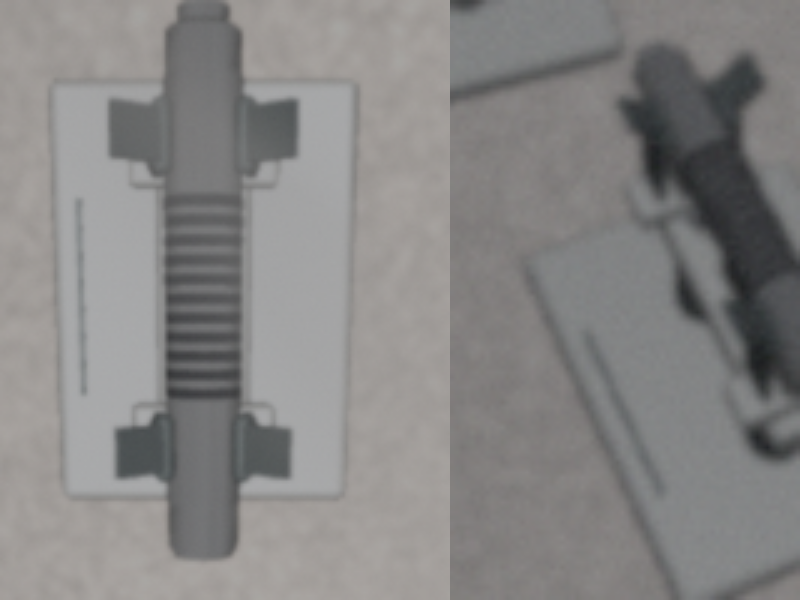

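View pics/ft.png

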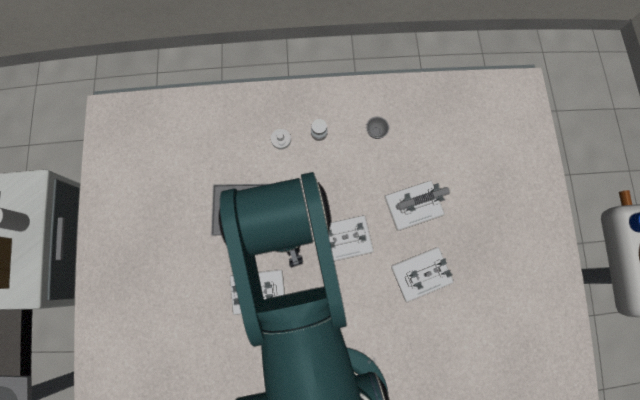

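The final picture shows the handle straight between both finger pairs. The rings sit at rows 65–133 against 63.5–133 predicted for a level, seated bar. The top view shows it in the farthest holder, with the jar, filter and cup unmoved.

```bash
python3 -c "
from station import arm
arm.sign_off(); print(arm.sense()['time'])"
```

```text
the job is handed in; nothing more can be done
the job is handed in; nothing more can be done
```

The laryngoscope handle is seated in the farthest of the four look-alike holders, released, and the job was handed in at about 30 s of the 54 s allowed.

- **Pressing:** The fingers took about 7 N, slightly below the stated 8–13 N. The force then dropped as they snapped over, and the handle pulled in to a hard stop. That stop was at 104 mm, about 17 mm below first touch, as the description says.
- **Peak force:** I reached about 20 N on the hard seats, under the 35 N limit. The press was meant to stop above 14 N, but the last 0.7 mm step overshot that to about 20 N. The torque readings matched a load centred on both seats.
- **Final pictures:** The handle is straight and centred between both finger pairs. The rings are within 1.5 pixels of where a level, seated bar should show. The jar, filter and cup look unmoved and the arm is clear. I did not read the plunger position directly.
- **Disagreements:** The wrist camera was off sideways by about 1 mm, which I corrected before pressing using one picture of the bar and fingers together. My camera height estimates came out about 5 mm low, so I found the holder's height by touch.

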